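# Take apart the nested cups and set out the tea things

### The arm

A 7-joint arm with a two-finger parallel gripper is mounted at the origin on the work surface. World frame = base frame: x ahead of the robot, y to its left, z up, the work surface at z = 0. Lengths are in m, angles in rad, forces in N, time in s.
With the tool pointing down it reaches from about 0.425 to 0.925 m from the base axis. Payload 6.8 kg.
Tool frame: the origin (TCP) lies on the front face of the gripper's body, between the roots of the fingers; the fingertips stand 73 mm ahead of it and the grasp point (between the pads) lies 54 mm ahead of it; z points along the fingers, y is the line along which they close (so a half turn about z gives the same grasp; the last joint's range is limited). The gripper opens to 85 mm and grips with 20 to 120 N. Pads are 22 mm wide; open, the fingers measure 114 mm over their backs; the gripper's body (76 mm by 85 mm) begins 54 mm behind the grasp point. The pads swing forward as they close: fully open they stand 13 mm farther back than shut.
Start: joints at [-1.282, 0.477, 0.022, 1.555, -0.011, 1.109, -0.083], TCP at [0.261, 0.623, 0.304] pointing down, gripper open.
Joint ranges: [-2.96, 2.96], [-0.34, 2.1], [-1.41, 1.46], [0.24, 2.44], [-1.37, 4.51], [0.17, 1.92], [-2.96, 2.96]. Speed limits (rad/s): [2.39, 2.39, 3.14, 3.14, 3.14, 3.14, 3.14].

### API

Orientations are given as a unit quaternion [w, x, y, z].
In Python, from station import bot, optics gives the robot as it stands.
- The arm moves only by the tool drive_tool, never from a script. Its argument "deltas" is a list of rows, each an object with "gripper": the closure in counts, from 0 (fully open) to 255 (shut); "offset": the shift along the tool's x, y, z in units of 1000 mm (1.0 is 1000 mm), a list of three; "angular": the turn, a rotation vector about the tool's x, y, z in units of 45 degrees (1.0 is 45 degrees), a list of three. In form: [{"gripper": gripper, "offset": [dx, dy, dz], "angular": [rx, ry, rz]}, ...]. A call has 1 to 5 rows; each row is the pose to reach, as a shift and turn from the pose commanded when the call began, along the tool's axes at that moment; what a row does not reach only later rows make up. A row lasts 1/10 s, in which the tool goes at most 50 mm and 8.59 degrees, less where a joint would pass 70% of its speed; a pose out of reach is approached as far as the arm can. A call with a number of a shift or a turn outside -1 to 1 is refused whole. A call with a gripper value outside its range is refused whole. The fingers move at their own pace and stop on an object; "grip_force" is the grip in N (left out, the last holds). Time passes only in rows, so rows that repeat a pose let the fingers close. It gives the time, the measured TCP pose, the force, the opening and the grip force at its end, in the units of the state.
- bot.get_obs(): the state, without advancing time (a new reading comes with each control period).
- optics.read_camera(name): name is "side" or "top"; returns the picture (400x640x3 uint8, blue, green, red); there is no depth.
- optics.camera_model(name): a dict with "fx", "fy", "cx", "cy" (pixels), "cam_to_world" (4x4, takes a point from camera to world coordinates). Camera axes: x right, y up, looking along -z (the intrinsics and any distortion apply to the point x, -y, -z); pixel columns grow to the right and rows downward; lengths in m; the calibration is good to about 2 mm. A picture is of the moment at which its call begins. camera_model takes no time and is no camera call.
- bot.hand_in(): hands the job in; it is judged then, once.
The state is a dict: "t": time; "q": joint angles; "joint_vel": joint speeds; "joint_torque": joint torques, N m; "eef_pos": TCP position; "tool_rot": TCP orientation; "contact_force": force on the tool from outside, world axes, zero at the start; "torque": the same for the moment, N m; "gripper_width": opening from 0.0 (shut) to 1.0 (fully open); "grasp_force": force on a finger pad.
Only numpy, scipy, OpenCV 4.12 (cv2) and the standard library are available. Lean on these libraries where they do the work, as an engineer would, in place of code of your own. Each camera call takes 0.05 s, during which the arm holds its last target. There are 200 camera calls.

### The job

The cups and the sugar bowl were put away nested in one stack: take it apart and lay the tea, the tall narrow cup on the smallest saucer, the middle cup on the middle-sized saucer, the short wide cup on the largest saucer, and the low ceramic sugar bowl on the round cork mat. Each must stand upright in the middle of its place; set it down gently, do not drop it. Leave the saucers, the flask and the tea jar where they stand.

Things in the scene. Friction and masses are not known exactly. Their poses are not given: they have to be found in the camera images.
- tall_cup: Stainless steel cup, no handle, straight tapered walls 2.5 mm thick: 113 mm high, 41 mm across the rim, 24 mm across the foot, floor 3 mm thick. Origin: centre of its underside; z up along its axis. At the start it stands upright in the middle cup, on its floor, innermost of the nest; its rim is 124 mm above the counter, 28 mm above the rim of the middle cup, with about 3 mm of play around it. Under 130 g. Belongs on the small saucer.
- middle_cup: Stainless steel cup, no handle, straight tapered walls 2.5 mm thick: 88 mm high, 50 mm across the rim, 36 mm across the foot, floor 3 mm thick. Origin: centre of its underside; z up along its axis. At the start it stands upright in the wide cup, on its floor; its rim is 96 mm above the counter, 28 mm above the rim of the wide cup, with about 3 mm of play around it. Under 130 g. Belongs on the middle saucer.
- wide_cup: Stainless steel cup, no handle, straight tapered walls 2.5 mm thick: 63 mm high, 59 mm across the rim, 48 mm across the foot, floor 3 mm thick. Origin: centre of its underside; z up along its axis. At the start it stands upright in the sugar bowl, on its floor; its rim is 68 mm above the counter, 28 mm above the rim of the bowl, with about 2 mm of play around it. Under 130 g. Belongs on the large saucer.
- sugar_bowl: Low white ceramic bowl, the bottom of the nest, standing on the counter: 40 mm high, 69 mm across the rim, 62 mm across the foot, walls 4 mm thick, floor 5 mm thick, empty but for the nested cups. Weighs under 200 g. Origin: centre of its underside; z up along its axis. Belongs on the cork mat.
- small_saucer: Round white ceramic saucer with a thin blue line round its lip (as on all three), the smallest of the three: 100 mm across, 14 mm high at the rim, with a flat middle 62 mm across that is 5 mm thick. It lies loose on the counter. Origin: centre of its underside, z up. Its flat middle is the place for the tall cup.
- middle_saucer: Round white ceramic saucer with a thin blue line round its lip (as on all three), the middle-sized of the three: 118 mm across, 14 mm high at the rim, with a flat middle 74 mm across that is 5 mm thick. It lies loose on the counter. Origin: centre of its underside, z up. Its flat middle is the place for the middle cup.
- large_saucer: Round white ceramic saucer with a thin blue line round its lip (as on all three), the largest of the three: 136 mm across, 14 mm high at the rim, with a flat middle 86 mm across that is 5 mm thick. It lies loose on the counter. Origin: centre of its underside, z up. Its flat middle is the place for the wide cup.
- cork_mat: Round brown cork mat, 100 mm across and 5 mm thick, stuck flat on the counter. Origin: centre of its underside. The place for the sugar bowl.
- flask: Bystander: green vacuum flask with a white flip lid and a white side handle, 108 mm across (handle reaches 98 mm from the axis), 286 mm tall, standing loose at the far right of the counter. Origin: centre of its underside.
- tea_jar: Bystander: small amber jar with a steel screw lid, 52 mm across, 76 mm tall, standing loose in the near left part of the counter among the saucers. Origin: centre of its underside.
Not all that is in view belongs to the job. Leave any yellow look-alike of the middle_cup alone.

How it is judged:
At the end, for the whole second after the job is handed in: Tall cup on the small saucer, middle cup on the middle saucer, wide cup on the large saucer, sugar bowl on the cork mat: each upright (within 0.1 rad), resting directly on its place, within 12 mm of its centre, released and at rest, the saucers flat on the counter (horizontal distance between tall_cup and small_saucer below 0.012 m and z of tall_cup in the frame of small_saucer between 0.002 and 0.009 m and angle between each of tall_cup, middle_cup, wide_cup, sugar_bowl, small_saucer, middle_saucer, large_saucer's own z axis and vertical below 0.1 rad and linear speed of each of tall_cup, middle_cup, wide_cup, sugar_bowl below 0.02 m/s and horizontal distance between middle_cup and middle_saucer below 0.012 m and z of middle_cup in the frame of middle_saucer between 0.002 and 0.009 m and horizontal distance between wide_cup and large_saucer below 0.012 m and z of wide_cup in the frame of large_saucer between 0.002 and 0.009 m and horizontal distance between sugar_bowl and cork_mat below 0.012 m and z of sugar_bowl in the frame of cork_mat between 0.002 and 0.009 m); the robot touches nothing.
It fails at once if a cup or the bowl is dropped (moves faster than 0.5 m/s while touching nothing, a fall of over about 12 mm) ((linear speed of tall_cup above 0.5 m/s and contact force between tall_cup and anything else below 0.05 N) or (linear speed of middle_cup above 0.5 m/s and contact force between middle_cup and anything else below 0.05 N) or (linear speed of wide_cup above 0.5 m/s and contact force between wide_cup and anything else below 0.05 N) or (linear speed of sugar_bowl above 0.5 m/s and contact force between sugar_bowl and anything else below 0.05 N)).
It fails at once if a saucer, the flask or the tea jar is pushed more than 30 mm away or knocked over (distance of any of small_saucer, middle_saucer, large_saucer, flask, tea_jar from where it was at the start of the episode above 0.03 m or angle between any of small_saucer, middle_saucer, large_saucer, flask, tea_jar's own z axis and vertical above 0.4 rad).
It also fails if it takes over 120 s, if anything falls off the work surface, if the arm or the gripper's body presses on something with over 40 N, if the wrist force passes 120 N, or if a joint passes its speed limit or range.

## Working session

There is one attempt and no reset: what is moved stays moved. The work goes in short steps, Python scripts to look and compute and a tool call to move; the robot and the scene stay as the last step left them, time stands still between calls to the robot, and variables do not carry over. Pictures are saved under pics/ and viewed, at most 14 in all, crops included, and the job is handed in when it is done.

Besides the shell and the picture viewer there is one more tool, called after "Emit:" as a command line: name --argument value ..., lists and objects as JSON in quotes. drive_tool: Moves the arm, as the interface text tells. Its arguments: {"type":"object","properties":{"deltas":{"type":"array"},"grip_force":{"type":"number"}},"required":["deltas"]}

```bash
mkdir -p pics; python3 - <<'E'
from station import bot, optics
import cv2,numpy as np
for n in("top","side"):
    im=optics.read_camera(n); cv2.imwrite(f"pics/{n}0.png",im)
    m=optics.camera_model(n); print(n,{k:(np.round(v,4).tolist()) for k,v in m.items() if not isinstance(v,str)})
o=bot.get_obs(); print(o)
E
```

```text
top {'fx': 380.5716, 'fy': 380.5716, 'cx': 312.0608, 'cy': 204.5709, 'cam_to_world': [[-0.0036, 0.9977, -0.0678, 0.4615], [-0.9999, -0.0026, 0.0151, -0.0505], [0.0149, 0.0679, 0.9976, 0.9347], [0.0, 0.0, 0.0, 1.0]]}
side {'fx': 415.0911, 'fy': 415.0911, 'cx': 320.2257, 'cy': 202.3796, 'cam_to_world': [[0.8818, 0.343, -0.3236, 0.2034], [-0.4715, 0.6528, -0.5929, -0.662], [0.0079, 0.6754, 0.7374, 0.8101], [0.0, 0.0, 0.0, 1.0]]}
{'t': 0.1, 'q': array([-1.28203344,  0.47771229,  0.02237418,  1.55632618, -0.01152348,
        1.10933908, -0.08309459]), 'joint_vel': array([ 0.00043097, -0.0006225 ,  0.00108009, -0.00067255, -0.00035882,
        0.00075951,  0.00148155]), 'joint_torque': array([ 4.74953777e-03, -5.97757781e+01,  1.61435578e+00, -2.81956422e+01,
        1.29259468e-02,  4.95682005e-03,  3.63225610e-06]), 'eef_pos': array([0.26076016, 0.62215069, 0.30303806]), 'tool_rot': array([-1.07130387e-04,  1.97137987e-01,  9.80375402e-01, -8.21274785e-04]), 'contact_force': array([ 0.66975712, -1.26575154,  1.06861649]), 'torque': array([ 0.0501278 ,  0.02753586, -0.03262442]), 'grasp_force': 0.0, 'gripper_width': 0.9997746971386102}
```

View pics/top0.png

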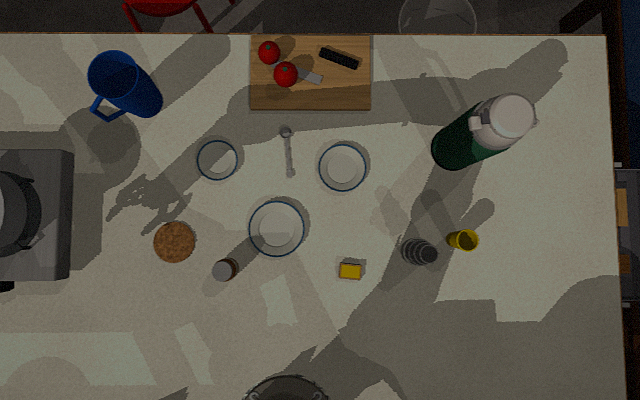

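View pics/side0.png

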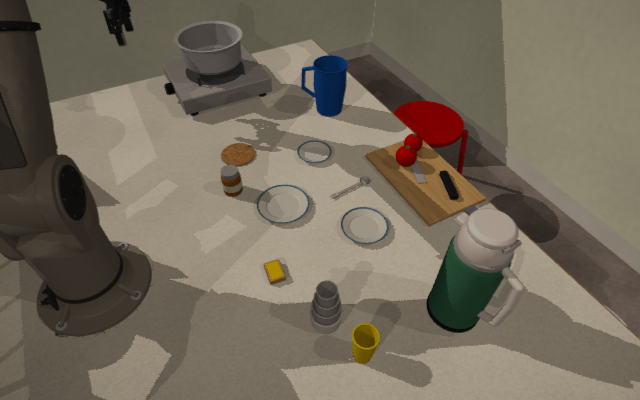

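The top view shows the small saucer at about (217,160), middle (342,168), large (277,228), cork mat (174,242), nest (420,251), yellow decoy (463,240) and jar (224,270). The side view shows the nest at (326,305) and the decoy at (365,343).

```bash
cat > h.py <<'E'
from station import bot, optics
import cv2,numpy as np
from scipy.spatial.transform import Rotation as R
def ray(n,u,v):
    m=optics.camera_model(n);T=np.array(m["cam_to_world"])
    d=T[:3,:3]@np.array([(u-m["cx"])/m["fx"],-(v-m["cy"])/m["fy"],-1.]);return T[:3,3],d
def plane(n,u,v,z):
    o,d=ray(n,u,v);return o+d*(z-o[2])/d[2]
def proj(n,P):
    m=optics.camera_model(n);T=np.array(m["cam_to_world"]);p=T[:3,:3].T@(np.array(P)-T[:3,3])
    return m["cx"]+m["fx"]*p[0]/-p[2], m["cy"]-m["fy"]*p[1]/-p[2]
def fitcircle(P):
    A=np.c_[2*P[:,0],2*P[:,1],np.ones(len(P))];s=np.linalg.lstsq(A,(P[:,:2]**2).sum(1),rcond=None)[0]
    return s[0],s[1],np.sqrt(s[2]+s[0]**2+s[1]**2)
E
cat > m1.py <<'E'
from h import *
for n,seeds in (("top",{"small":(217,160),"mid":(342,168),"large":(277,228),"cork":(174,242)}),("side",{"small":(314,152),"mid":(364,225),"large":(284,204),"cork":(238,154)})):
    im=cv2.imread(f"pics/{n}0.png");f=im.astype(int)
    blue=(f[...,0]-f[...,2]>12)
    hsv=cv2.cvtColor(im,cv2.COLOR_BGR2HSV);br=(f[...,2]-f[...,0]>35)
    for k,(u,v) in seeds.items():
        M=br if k=="cork" else blue
        w=np.zeros_like(M);r=36;w[v-r:v+r,u-r:u+r]=1;mm=(M&w).astype(np.uint8)
        if k=="cork":
            c=max(cv2.findContours(mm,0,1)[0],key=cv2.contourArea)[:,0];z=.005
        else:
            c=np.argwhere(mm)[:,::-1];z=.0135
        P=np.array([plane(n,*p,z) for p in c])
        for _ in range(4):
            x,y,rr=fitcircle(P);e=abs(np.hypot(P[:,0]-x,P[:,1]-y)-rr);P=P[e<max(.004,1.5*np.median(e))]
        print(n,k,len(c),len(P),round(x,4),round(y,4),"r",round(rr,4))
for n,(a,b,c,d) in (("top",(385,210,495,280)),("side",(280,260,400,375))):
    im=cv2.imread(f"pics/{n}0.png")[b:d,a:c];s=5
    im=cv2.resize(im,None,fx=s,fy=s,interpolation=cv2.INTER_CUBIC);im=cv2.convertScaleAbs(im,alpha=1.6)
    cv2.imwrite(f"pics/{n}nest.png",im)
E
python3 m1.py
```

```text
top small 188 188 0.634 0.1672 r 0.0481
top mid 225 225 0.615 -0.1375 r 0.057
top large 260 260 0.4667 0.0227 r 0.066
top cork 114 113 0.4349 0.2713 r 0.048
side small 91 28 0.566 0.1575 r 0.1051
side mid 141 141 0.6142 -0.1379 r 0.0571
side large 133 133 0.4657 0.0222 r 0.0661
side cork 81 81 0.4335 0.2703 r 0.0492
```

View pics/topnest.png

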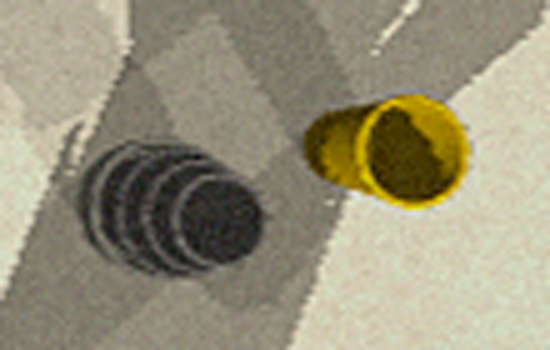

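View pics/sidenest.png

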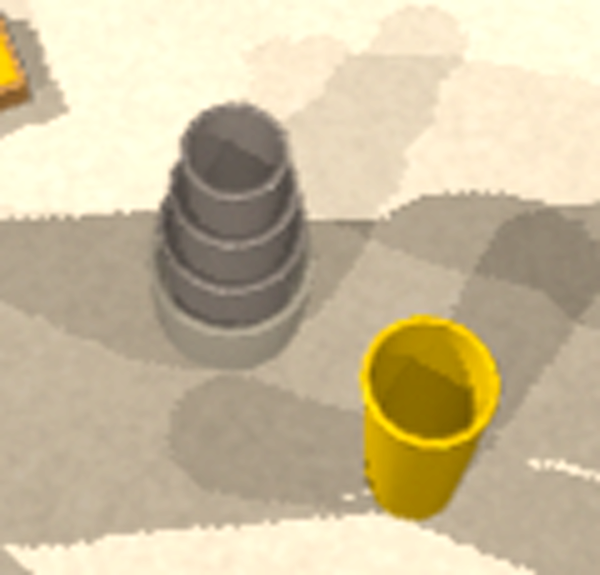

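The nest crop shows the tall rim centred at crop (219,220), which is full-image (428.4,253.6). In the side crop its rim is at (234.5,151), full-image (326.5,289.8). The decoy stands clear, about 90 mm away.

```bash
python3 - <<'E'
from h import *
r=lambda a:np.round(a,4).tolist()
print("tall",r(plane("top",428.4,253.6,.124)),r(plane("side",326.5,289.8,.124)))
# middle/wide/bowl rims in side: bottom-of-ellipse lines, center column
for nm,vb,z,rad in(("tall",198,.124,.0205),("mid",246,.096,.025),("wide",293,.068,.0295),("bowl",330,.040,.0345)):
    o=plane("side",280+233/5-.4,260+vb/5-.4,z);d=np.array(optics.camera_model("side")["cam_to_world"])[:2,2];d/=np.linalg.norm(d)
    print(nm,r(o[:2]-d*rad))
print("yellow rim",r(plane("top",385+412/5-.4,210+152/5-.4,.088)),r(plane("side",280+430/5-.4,260+382/5-.4,.088)))
print("flask base",r(plane("side",458,315,.0)),r(plane("top",510,116,.286)))
print("jar",r(plane("top",223,271,.076)))
o=bot.get_obs();print(R.from_quat(np.roll(o['tool_rot'],-1)).as_matrix().round(3).tolist(),o['t'])
E
```

```text
tall [0.4115, -0.3098, 0.124] [0.4099, -0.3123, 0.124]
tall [0.4097, -0.3114]
mid [0.4102, -0.3117]
wide [0.4104, -0.3123]
bowl [0.4125, -0.3096]
yellow rim [0.439, -0.4085, 0.088] [0.4378, -0.4113, 0.088]
flask base [0.6651, -0.4332, 0.0] [0.6601, -0.4073, 0.286]
jar [0.3721, 0.1355, 0.076]
[[-0.922, 0.387, -0.001], [0.387, 0.922, -0.002], [-0.0, -0.002, -1.0]] 0.1
```

Emit:
drive_tool --deltas '[{"gripper": 0,"offset": [-0.046,-0.006,0],"angular": [0,0,0.18]},{"gripper": 0,"offset": [-0.092,-0.013,0],"angular": [0,0,0.36]},{"gripper": 0,"offset": [-0.138,-0.02,0],"angular": [0,0,0.54]},{"gripper": 0,"offset": [-0.184,-0.026,0],"angular": [0,0,0.72]},{"gripper": 0,"offset": [-0.23,-0.033,0],"angular": [0,0,0.9]}]' --grip_force 30

```text
t: 0.6
eef_pos: [0.4614, 0.502, 0.3035]
tool_rot: [-0.0, 0.527, 0.85, -0.0]
contact_force: [0.8, 0.2, 0.3]
gripper_width: 1.001
grasp_force: 0.0
```

```bash
cat > w.py <<'E'
# how far to go (tool axes, m; turn in units) from the present pose to world x y z, tool y along world x
import sys;from h import *
o=bot.get_obs();M=R.from_quat(np.roll(o['tool_rot'],-1));p=o['eef_pos']
G=R.from_matrix(np.array([[0,1,0],[1,0,0],[0,0,-1.]]))
print("t",round(o['t'],2),"p",p.round(4).tolist(),"w",round(o['gripper_width'],3),"gf",round(float(o['grasp_force']),1),"F",o['contact_force'].round(1).tolist())
if len(sys.argv)>1:
    t=np.array([float(a) for a in sys.argv[1:4]]);print("off",M.inv().apply(t-p).round(4).tolist())
print("turn",((M.inv()*G).as_rotvec()/np.deg2rad(45)).round(4).tolist())
E
python3 w.py 0.56 0.2 0.3
```

```text
t 0.6 p [0.4614, 0.502, 0.3035] w 1.001 gf 0.0 F [0.8, 0.2, 0.3]
off [-0.3143, -0.0463, 0.0036]
turn [-0.0007, 0.0004, 0.5877]
```

Emit:
drive_tool --deltas '[{"gripper": 0,"offset": [-0.048,-0.007,0],"angular": [0,0,0.15]},{"gripper": 0,"offset": [-0.096,-0.014,0],"angular": [0,0,0.3]},{"gripper": 0,"offset": [-0.144,-0.021,0],"angular": [0,0,0.45]},{"gripper": 0,"offset": [-0.192,-0.028,0],"angular": [0,0,0.588]},{"gripper": 0,"offset": [-0.24,-0.035,0],"angular": [0,0,0.588]}]'

```text
t: 1.1
eef_pos: [0.5371, 0.2713, 0.3036]
tool_rot: [-0.0, 0.706, 0.708, -0.0]
contact_force: [-0.2, 0.5, 0.2]
gripper_width: 0.999
grasp_force: 0.0
```

```bash
python3 w.py 0.411 -0.311 0.3
```

```text
t 1.1 p [0.5371, 0.2713, 0.3036] w 0.999 gf 0.0 F [-0.2, 0.5, 0.2]
off [-0.582, -0.1276, 0.0039]
turn [-0.0006, 0.0005, 0.0032]
```

Emit:
drive_tool --deltas '[{"gripper": 0,"offset": [-0.048,0,0],"angular": [0,0,0.003]},{"gripper": 0,"offset": [-0.096,0,0],"angular": [0,0,0.003]},{"gripper": 0,"offset": [-0.144,0,0],"angular": [0,0,0.003]},{"gripper": 0,"offset": [-0.192,0,0],"angular": [0,0,0.003]},{"gripper": 0,"offset": [-0.24,0,0],"angular": [0,0,0.003]}]'

```text
t: 1.6
eef_pos: [0.5378, 0.0313, 0.3037]
tool_rot: [-0.0, 0.706, 0.708, -0.0]
contact_force: [0.9, -0.9, -0.0]
gripper_width: 1.002
grasp_force: 0.0
```

Emit:
drive_tool --deltas '[{"gripper": 0,"offset": [-0.046,-0.015,0],"angular": [0,0,0]},{"gripper": 0,"offset": [-0.092,-0.03,0],"angular": [0,0,0]},{"gripper": 0,"offset": [-0.138,-0.045,0],"angular": [0,0,0]},{"gripper": 0,"offset": [-0.184,-0.06,0],"angular": [0,0,0]},{"gripper": 0,"offset": [-0.23,-0.075,0],"angular": [0,0,0]}]'

```text
t: 2.1
eef_pos: [0.4629, -0.1986, 0.3039]
tool_rot: [-0.0, 0.706, 0.708, 0.0]
contact_force: [1.3, -0.7, -0.0]
gripper_width: 0.999
grasp_force: 0.0
```

```bash
python3 w.py 0.411 -0.311 0.173
```

```text
t 2.1 p [0.4629, -0.1986, 0.3039] w 0.999 gf 0.0 F [1.3, -0.7, -0.0]
off [-0.1123, -0.0523, 0.1308]
turn [0.0001, -0.0005, 0.0041]
```

Emit:
drive_tool --deltas '[{"gripper": 0,"offset": [-0.038,-0.018,0.01],"angular": [0,0,0.004]},{"gripper": 0,"offset": [-0.076,-0.035,0.03],"angular": [0,0,0.004]},{"gripper": 0,"offset": [-0.1125,-0.052,0.06],"angular": [0,0,0.004]},{"gripper": 0,"offset": [-0.1125,-0.052,0.09],"angular": [0,0,0.004]},{"gripper": 0,"offset": [-0.1125,-0.052,0.09],"angular": [0,0,0.004]}]'

```text
t: 2.6
eef_pos: [0.4097, -0.3092, 0.2107]
tool_rot: [-0.003, 0.708, 0.706, -0.001]
contact_force: [-0.2, -0.5, -0.6]
gripper_width: 0.996
grasp_force: 0.0
```

```bash
python3 w.py 0.411 -0.311 0.172; python3 - <<'E'
from h import *
for n,(a,b,c,d) in (("top",(370,195,480,295)),("side",(260,220,380,360))):
    im=optics.read_camera(n)[b:d,a:c];im=cv2.resize(im,None,fx=4,fy=4,interpolation=2)
    cv2.imwrite(f"pics/{n}1.png",cv2.convertScaleAbs(im,alpha=1.6))
a,b=cv2.imread("pics/top1.png"),cv2.imread("pics/side1.png")
c=np.zeros((560,940,3),np.uint8)
c=c[:, :920];c[:400,:440]=a;c[:560,440:920]=b
cv2.imwrite("pics/both1.png",cv2.resize(c,(800,487)))
E
```

```text
t 2.6 p [0.4097, -0.3092, 0.2107] w 0.996 gf 0.0 F [-0.2, -0.5, -0.6]
off [-0.0019, 0.0016, 0.0387]
turn [-0.0086, -0.0036, -0.0038]
```

View pics/both1.png

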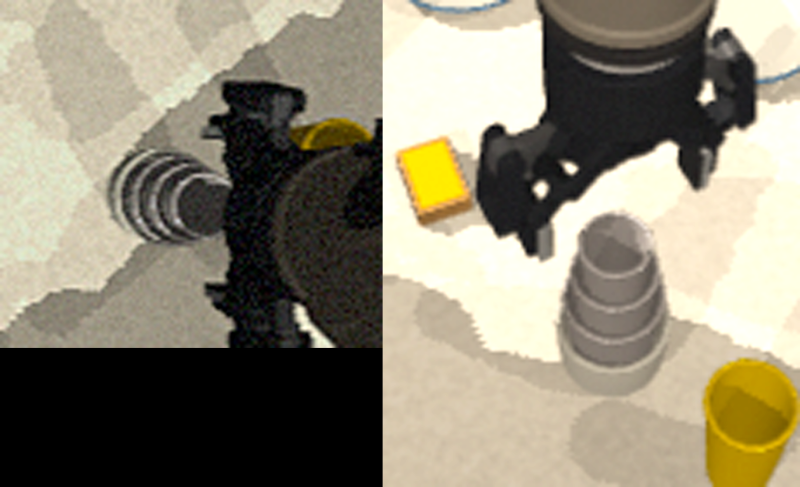

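The fingers straddle the tall cup, with the tips just above its rim and along world x. The decoy is clear.

Emit:
drive_tool --deltas '[{"gripper": 0,"offset": [0,0,0.02],"angular": [0,0,0]},{"gripper": 0,"offset": [0,0,0.03],"angular": [0,0,0]},{"gripper": 0,"offset": [0,0,0.038],"angular": [0,0,0]},{"gripper": 0,"offset": [0,0,0.038],"angular": [0,0,0]},{"gripper": 0,"offset": [0,0,0.038],"angular": [0,0,0]}]'

```text
t: 3.2
eef_pos: [0.4127, -0.3097, 0.1764]
tool_rot: [0.0, 0.707, 0.707, 0.0]
contact_force: [-0.9, -0.2, -0.5]
gripper_width: 1.0
grasp_force: 0.0
```

```bash
python3 w.py 0.411 -0.311 0.173
```

```text
t 3.2 p [0.4127, -0.3097, 0.1764] w 1.0 gf 0.0 F [-0.9, -0.2, -0.5]
off [-0.0013, -0.0017, 0.0034]
turn [0.0008, 0.0002, 0.0003]
```

Emit:
drive_tool --deltas '[{"gripper": 60,"offset": [-0.0015,-0.0015,0.003],"angular": [0,0,0]},{"gripper": 110,"offset": [-0.0015,-0.0015,0.003],"angular": [0,0,0]},{"gripper": 120,"offset": [-0.0015,-0.0015,0.003],"angular": [0,0,0]},{"gripper": 150,"offset": [-0.0015,-0.0015,0.003],"angular": [0,0,0]},{"gripper": 200,"offset": [-0.0015,-0.0015,0.003],"angular": [0,0,0]}]' --grip_force 25

```text
t: 3.7
eef_pos: [0.4109, -0.3114, 0.1732]
tool_rot: [0.0, 0.707, 0.707, 0.0]
contact_force: [-0.0, -0.4, 2.5]
gripper_width: 0.454
grasp_force: 25.0
```

Emit:
drive_tool --deltas '[{"gripper": 200,"offset": [0,0,0],"angular": [0,0,0]},{"gripper": 200,"offset": [0,0,0],"angular": [0,0,0]},{"gripper": 200,"offset": [0,0,0],"angular": [0,0,0]}]'

```text
t: 4.0
eef_pos: [0.411, -0.3114, 0.1732]
tool_rot: [0.0, 0.707, 0.707, 0.0]
contact_force: [-1.2, 0.5, 5.5]
gripper_width: 0.453
grasp_force: 25.2
```

```bash
python3 w.py
```

```text
t 4.0 p [0.411, -0.3114, 0.1732] w 0.453 gf 25.2 F [-1.2, 0.5, 5.5]
turn [0.0006, 0.0003, -0.0004]
```

Emit:
drive_tool --deltas '[{"gripper": 200,"offset": [0,0,-0.01],"angular": [0,0,0]},{"gripper": 200,"offset": [0,0,-0.03],"angular": [0,0,0]},{"gripper": 200,"offset": [0,0,-0.06],"angular": [0,0,0]},{"gripper": 200,"offset": [0,0,-0.09],"angular": [0,0,0]},{"gripper": 200,"offset": [0,0,-0.13],"angular": [0,0,0]}]'

```text
t: 4.5
eef_pos: [0.41, -0.3105, 0.3033]
tool_rot: [-0.001, 0.707, 0.707, -0.001]
contact_force: [1.0, 0.1, -1.1]
gripper_width: 0.455
grasp_force: 25.4
```

```bash
python3 w.py 0.6335 0.167 0.3; python3 - <<'E'
from h import *
im=optics.read_camera("side")[150:375,230:430]
cv2.imwrite("pics/s2.png",cv2.convertScaleAbs(cv2.resize(im,None,fx=2.6,fy=2.6),alpha=1.5))
E
```

```text
t 4.5 p [0.41, -0.3105, 0.3033] w 0.455 gf 25.4 F [1.0, 0.1, -1.1]
off [0.4776, 0.2233, 0.0032]
turn [-0.0035, -0.0014, -0.0005]
```

View pics/s2.png

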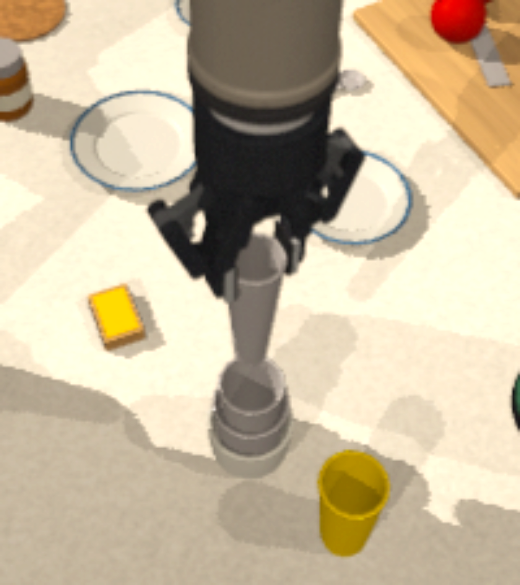

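Only the tall cup came up, at (255,300) in the crop. The rest of the nest stands undisturbed.

Emit:
drive_tool --deltas '[{"gripper": 200,"offset": [0.03,0.014,0],"angular": [0,0,0]},{"gripper": 200,"offset": [0.07,0.033,0],"angular": [0,0,0]},{"gripper": 200,"offset": [0.11,0.052,0],"angular": [0,0,0]},{"gripper": 200,"offset": [0.15,0.07,0],"angular": [0,0,0]},{"gripper": 200,"offset": [0.19,0.089,0],"angular": [0,0,0]}]'

```text
t: 5.05
eef_pos: [0.5001, -0.1195, 0.3032]
tool_rot: [-0.0, 0.707, 0.707, 0.0]
contact_force: [0.9, -0.8, -0.1]
gripper_width: 0.456
grasp_force: 25.5
```

Emit:
drive_tool --deltas '[{"gripper": 200,"offset": [0.04,0.018,0],"angular": [0,0,0]},{"gripper": 200,"offset": [0.08,0.037,0],"angular": [0,0,0]},{"gripper": 200,"offset": [0.12,0.056,0],"angular": [0,0,0]},{"gripper": 200,"offset": [0.16,0.075,0],"angular": [0,0,0]},{"gripper": 200,"offset": [0.2,0.093,0],"angular": [0,0,0]}]'

```text
t: 5.55
eef_pos: [0.5933, 0.0806, 0.303]
tool_rot: [-0.0, 0.707, 0.707, 0.0]
contact_force: [1.1, -0.4, -1.1]
gripper_width: 0.45
grasp_force: 25.5
```

Emit:
drive_tool --deltas '[{"gripper": 200,"offset": [0.04,0.019,0.02],"angular": [0,0,0]},{"gripper": 200,"offset": [0.07,0.033,0.05],"angular": [0,0,0]},{"gripper": 200,"offset": [0.088,0.041,0.08],"angular": [0,0,0]},{"gripper": 200,"offset": [0.088,0.041,0.11],"angular": [0,0,0]},{"gripper": 200,"offset": [0.088,0.041,0.11],"angular": [0,0,0]}]'

```text
t: 6.05
eef_pos: [0.6311, 0.1673, 0.1884]
tool_rot: [-0.002, 0.707, 0.708, -0.004]
contact_force: [-0.0, -0.2, -0.1]
gripper_width: 0.453
grasp_force: 25.6
```

```bash
python3 w.py 0.6335 0.167 0.1675
```

```text
t 6.05 p [0.6311, 0.1673, 0.1884] w 0.453 gf 25.6 F [-0.0, -0.2, -0.1]
off [-0.0002, 0.0026, 0.0208]
turn [-0.0104, 0.0039, 0.002]
```

Emit:
drive_tool --deltas '[{"gripper": 200,"offset": [0,0,0.008],"angular": [0,0,0]},{"gripper": 200,"offset": [0,0,0.015],"angular": [0,0,0]},{"gripper": 200,"offset": [0,0,0.02],"angular": [0,0,0]},{"gripper": 200,"offset": [0,0,0.02],"angular": [0,0,0]},{"gripper": 200,"offset": [0,0,0.02],"angular": [0,0,0]}]'

```text
t: 6.55
eef_pos: [0.6342, 0.1666, 0.1736]
tool_rot: [0.0, 0.707, 0.707, 0.0]
contact_force: [0.1, -0.6, -0.6]
gripper_width: 0.457
grasp_force: 25.6
```

```bash
python3 w.py 0.6335 0.167 0.1675
```

```text
t 6.55 p [0.6342, 0.1666, 0.1736] w 0.457 gf 25.6 F [0.1, -0.6, -0.6]
off [0.0004, -0.0007, 0.0061]
turn [0.001, -0.0005, -0.0006]
```

Emit:
drive_tool --deltas '[{"gripper": 200,"offset": [0,-0.001,0.003],"angular": [0,0,0]},{"gripper": 200,"offset": [0,-0.001,0.005],"angular": [0,0,0]},{"gripper": 200,"offset": [0,-0.001,0.0065],"angular": [0,0,0]},{"gripper": 200,"offset": [0,-0.001,0.0065],"angular": [0,0,0]}]'

```text
t: 6.95
eef_pos: [0.6332, 0.1669, 0.1673]
tool_rot: [-0.0, 0.707, 0.707, 0.0]
contact_force: [-1.9, -0.8, 6.0]
gripper_width: 0.456
grasp_force: 26.1
```

Emit:
drive_tool --deltas '[{"gripper": 130,"offset": [0,0,0],"angular": [0,0,0]},{"gripper": 120,"offset": [0,0,0],"angular": [0,0,0]},{"gripper": 100,"offset": [0,0,0],"angular": [0,0,0]},{"gripper": 60,"offset": [0,0,0],"angular": [0,0,0]},{"gripper": 30,"offset": [0,0,0],"angular": [0,0,0]}]'

```text
t: 7.45
eef_pos: [0.6329, 0.1668, 0.1663]
tool_rot: [-0.0, 0.707, 0.707, -0.0]
contact_force: [-0.4, 0.4, -1.1]
gripper_width: 0.879
grasp_force: 0.0
```

Emit:
drive_tool --deltas '[{"gripper": 0,"offset": [0,0,-0.02],"angular": [0,0,0]},{"gripper": 0,"offset": [0,0,-0.05],"angular": [0,0,0]},{"gripper": 0,"offset": [0,0,-0.09],"angular": [0,0,0]},{"gripper": 0,"offset": [-0.03,-0.015,-0.12],"angular": [0,0,0]},{"gripper": 0,"offset": [-0.07,-0.033,-0.12],"angular": [0,0,0]}]'

```text
t: 7.95
eef_pos: [0.6022, 0.0985, 0.2908]
tool_rot: [0.002, 0.706, 0.708, 0.004]
contact_force: [0.8, -1.1, -0.4]
gripper_width: 1.001
grasp_force: 0.0
```

Emit:
drive_tool --deltas '[{"gripper": 0,"offset": [-0.044,-0.02,0],"angular": [0,0,0]},{"gripper": 0,"offset": [-0.088,-0.04,0],"angular": [0,0,0]},{"gripper": 0,"offset": [-0.132,-0.06,0],"angular": [0,0,0]},{"gripper": 0,"offset": [-0.176,-0.081,0],"angular": [0,0,0]},{"gripper": 0,"offset": [-0.22,-0.102,0],"angular": [0,0,0]}]'

```text
t: 8.45
eef_pos: [0.4968, -0.1248, 0.2866]
tool_rot: [0.0, 0.707, 0.707, 0.0]
contact_force: [1.0, -0.3, -0.8]
gripper_width: 0.999
grasp_force: 0.0
```

```bash
python3 w.py 0.411 -0.311 0.2; python3 - <<'E'
from h import *
t=optics.read_camera("top")[120:200,170:270];s=optics.read_camera("side")[90:180,270:370]
a=np.zeros((360,800,3),np.uint8);a[:320,:400]=cv2.resize(t,None,fx=4,fy=4);a[:360,400:]=cv2.resize(s,None,fx=4,fy=4)
cv2.imwrite("pics/p1.png",a)
# middle/wide rims of nest in the top view (arm clear?)
T=optics.read_camera("top")[210:280,385:495];cv2.imwrite("pics/nest2.png",cv2.convertScaleAbs(cv2.resize(T,None,fx=5,fy=5,interpolation=2),alpha=1.8))
E
```

```text
t 8.45 p [0.4968, -0.1248, 0.2866] w 0.999 gf 0.0 F [1.0, -0.3, -0.8]
off [-0.1862, -0.0858, 0.0865]
turn [0.0008, -0.0002, -0.0001]
```

View pics/p1.png

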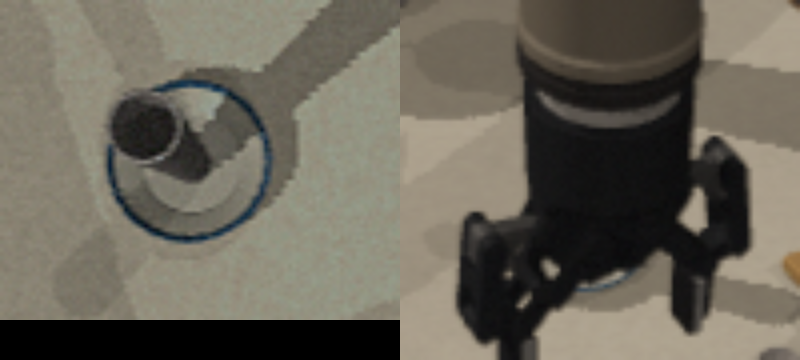

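View pics/nest2.png

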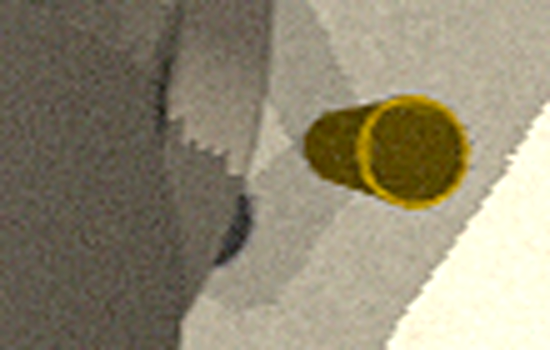

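The tall cup stands on the small saucer, rim at about (206.1,151.6) in the top view. The arm hides the nest from above.

Emit:
drive_tool --deltas '[{"gripper": 0,"offset": [-0.044,-0.02,0],"angular": [0,0,0]},{"gripper": 0,"offset": [-0.088,-0.04,0.01],"angular": [0,0,0]},{"gripper": 0,"offset": [-0.132,-0.06,0.03],"angular": [0,0,0]},{"gripper": 0,"offset": [-0.17,-0.078,0.05],"angular": [0,0,0]},{"gripper": 0,"offset": [-0.186,-0.086,0.07],"angular": [0,0,0]}]'

```text
t: 9.1
eef_pos: [0.4106, -0.3121, 0.216]
tool_rot: [0.001, 0.708, 0.706, -0.0]
contact_force: [0.4, -0.2, 0.4]
gripper_width: 1.005
grasp_force: 0.0
```

Emit:
drive_tool --deltas '[{"gripper": 0,"offset": [0,0,0.01],"angular": [0,0,0]},{"gripper": 0,"offset": [0,0,0.02],"angular": [0,0,0]},{"gripper": 0,"offset": [0,0,0.02],"angular": [0,0,0]}]'

```text
t: 9.4
eef_pos: [0.4128, -0.3071, 0.1953]
tool_rot: [-0.001, 0.706, 0.708, 0.0]
contact_force: [0.9, 0.6, -1.1]
gripper_width: 1.007
grasp_force: 0.0
```

```bash
python3 w.py 0.411 -0.311 0.1452; python3 -c "
from h import *
print(plane('top',206.1,151.6,.118))
cv2.imwrite('pics/s3.png',cv2.convertScaleAbs(cv2.resize(optics.read_camera('side')[200:375,230:430],None,fx=3,fy=3),alpha=1.6))"
```

```text
t 9.4 p [0.4128, -0.3071, 0.1953] w 1.007 gf 0.0 F [0.9, 0.6, -1.1]
off [-0.0039, -0.0018, 0.0501]
turn [-0.0018, -0.002, 0.0037]
[0.63247404 0.16593315 0.118     ]
```

View pics/s3.png

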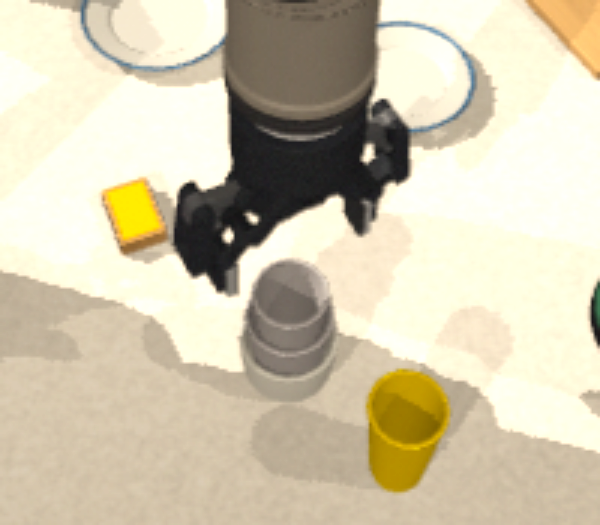

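The middle cup's rim is at crop (290,297), between the fingers and still centred in the nest. The tall cup measures within 2 mm of its saucer's centre.

Emit:
drive_tool --deltas '[{"gripper": 0,"offset": [0,0,0.015],"angular": [0,0,0]},{"gripper": 0,"offset": [0,0,0.03],"angular": [0,0,0]},{"gripper": 0,"offset": [0,0,0.045],"angular": [0,0,0]},{"gripper": 0,"offset": [0,0,0.045],"angular": [0,0,0]},{"gripper": 0,"offset": [0,0,0.045],"angular": [0,0,0]}]'

```text
t: 9.95
eef_pos: [0.4128, -0.3087, 0.1521]
tool_rot: [0.0, 0.707, 0.708, 0.0]
contact_force: [0.5, -0.2, 0.5]
gripper_width: 1.002
grasp_force: 0.0
```

```bash
python3 -c "
from h import *
print(plane('side',326.3,298.7,.096))"; python3 w.py 0.411 -0.311 0.1452
```

```text
[ 0.40862996 -0.31496209  0.096     ]
t 9.95 p [0.4128, -0.3087, 0.1521] w 1.002 gf 0.0 F [0.5, -0.2, 0.5]
off [-0.0023, -0.0018, 0.0069]
turn [0.001, 0.0001, 0.0017]
```

Emit:
drive_tool --deltas '[{"gripper": 40,"offset": [-0.0035,-0.002,0.007],"angular": [0,0,0]},{"gripper": 80,"offset": [-0.0035,-0.002,0.007],"angular": [0,0,0]},{"gripper": 95,"offset": [-0.0035,-0.002,0.007],"angular": [0,0,0]},{"gripper": 120,"offset": [-0.0035,-0.002,0.007],"angular": [0,0,0]},{"gripper": 180,"offset": [-0.0035,-0.002,0.007],"angular": [0,0,0]}]'

```text
t: 10.45
eef_pos: [0.41, -0.313, 0.1449]
tool_rot: [0.0, 0.707, 0.707, 0.0]
contact_force: [-0.9, 0.7, 4.9]
gripper_width: 0.564
grasp_force: 25.3
```

Emit:
drive_tool --deltas '[{"gripper": 180,"offset": [0,0,0],"angular": [0,0,0]},{"gripper": 180,"offset": [0,0,0],"angular": [0,0,0]},{"gripper": 180,"offset": [0,0,0],"angular": [0,0,0]}]'

```text
t: 10.75
eef_pos: [0.41, -0.3129, 0.1449]
tool_rot: [0.0, 0.707, 0.707, 0.0]
contact_force: [-1.0, 0.0, 5.9]
gripper_width: 0.562
grasp_force: 25.4
```

Emit:
drive_tool --deltas '[{"gripper": 180,"offset": [0,0,-0.01],"angular": [0,0,0]},{"gripper": 180,"offset": [0,0,-0.03],"angular": [0,0,0]},{"gripper": 180,"offset": [0,0,-0.06],"angular": [0,0,0]},{"gripper": 180,"offset": [0,0,-0.09],"angular": [0,0,0]},{"gripper": 180,"offset": [0,0,-0.13],"angular": [0,0,0]}]'

```text
t: 11.25
eef_pos: [0.409, -0.312, 0.275]
tool_rot: [-0.001, 0.707, 0.707, -0.001]
contact_force: [0.7, 1.3, -1.0]
gripper_width: 0.558
grasp_force: 26.1
```

```bash
python3 w.py 0.6145 -0.1377 0.275; python3 -c "
from h import *
cv2.imwrite('pics/s4.png',cv2.convertScaleAbs(cv2.resize(optics.read_camera('side')[150:350,230:430],None,fx=2.5,fy=2.5),alpha=1.6))"
```

```text
t 11.25 p [0.409, -0.312, 0.275] w 0.558 gf 26.1 F [0.7, 1.3, -1.0]
off [0.1744, 0.2055, -0.0004]
turn [-0.0033, -0.0012, -0.0003]
```

View pics/s4.png

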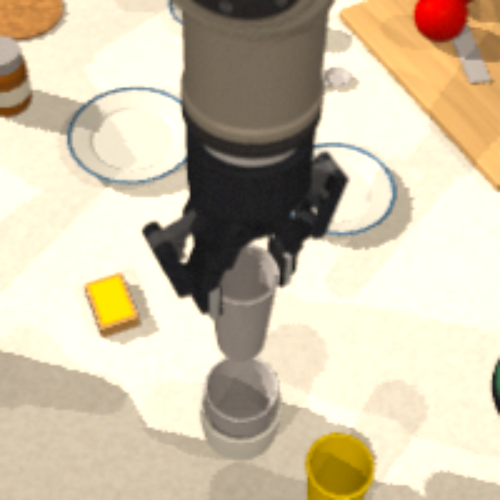

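The middle cup came up alone, at (245,300) in the crop. The wide cup is still in the bowl.

Emit:
drive_tool --deltas '[{"gripper": 180,"offset": [0.02,0.024,0],"angular": [0,0,0]},{"gripper": 180,"offset": [0.05,0.058,0],"angular": [0,0,0]},{"gripper": 180,"offset": [0.08,0.094,0],"angular": [0,0,0]},{"gripper": 180,"offset": [0.11,0.129,0],"angular": [0,0,0]},{"gripper": 180,"offset": [0.14,0.164,0],"angular": [0,0,0]}]'

```text
t: 11.8
eef_pos: [0.575, -0.1712, 0.2747]
tool_rot: [0.0, 0.707, 0.707, 0.0]
contact_force: [0.5, -0.6, 0.0]
gripper_width: 0.564
grasp_force: 26.1
```

Emit:
drive_tool --deltas '[{"gripper": 180,"offset": [0.02,0.025,0.02],"angular": [0,0,0]},{"gripper": 180,"offset": [0.035,0.0405,0.05],"angular": [0,0,0]},{"gripper": 180,"offset": [0.035,0.0405,0.08],"angular": [0,0,0]},{"gripper": 180,"offset": [0.035,0.0405,0.11],"angular": [0,0,0]},{"gripper": 180,"offset": [0.035,0.0405,0.12],"angular": [0,0,0]}]'

```text
t: 12.3
eef_pos: [0.6127, -0.1369, 0.1514]
tool_rot: [-0.002, 0.707, 0.707, -0.002]
contact_force: [-0.3, 0.5, -0.9]
gripper_width: 0.561
grasp_force: 26.2
```

Emit:
drive_tool --deltas '[{"gripper": 180,"offset": [0,0,0],"angular": [0,0,0]},{"gripper": 180,"offset": [0,0,0],"angular": [0,0,0]}]'

```text
t: 12.5
eef_pos: [0.615, -0.1382, 0.1557]
tool_rot: [0.001, 0.707, 0.707, 0.0]
contact_force: [0.6, 0.1, -0.7]
gripper_width: 0.562
grasp_force: 26.2
```

```bash
python3 w.py 0.6145 -0.1372 0.1419
```

```text
t 12.5 p [0.615, -0.1382, 0.1557] w 0.562 gf 26.2 F [0.6, 0.1, -0.7]
off [0.001, -0.0005, 0.0138]
turn [0.0021, 0.0005, -0.0009]
```

Emit:
drive_tool --deltas '[{"gripper": 180,"offset": [0,0,0.005],"angular": [0,0,0]},{"gripper": 180,"offset": [0,0,0.009],"angular": [0,0,0]},{"gripper": 180,"offset": [0,0,0.0115],"angular": [0,0,0]},{"gripper": 180,"offset": [0,0,0.0135],"angular": [0,0,0]},{"gripper": 180,"offset": [0,0,0.0135],"angular": [0,0,0]}]'

```text
t: 13.0
eef_pos: [0.6147, -0.138, 0.142]
tool_rot: [0.0, 0.707, 0.707, 0.0]
contact_force: [-1.3, 0.4, 6.8]
gripper_width: 0.566
grasp_force: 26.7
```

Emit:
drive_tool --deltas '[{"gripper": 180,"offset": [0,0,0],"angular": [0,0,0]}]'

```text
t: 13.1
eef_pos: [0.6147, -0.1379, 0.142]
tool_rot: [0.0, 0.707, 0.707, 0.0]
contact_force: [-1.9, 1.2, 7.0]
gripper_width: 0.563
grasp_force: 26.7
```

Emit:
drive_tool --deltas '[{"gripper": 100,"offset": [0,0,0],"angular": [0,0,0]},{"gripper": 90,"offset": [0,0,0],"angular": [0,0,0]},{"gripper": 60,"offset": [0,0,0],"angular": [0,0,0]},{"gripper": 20,"offset": [0,0,0],"angular": [0,0,0]},{"gripper": 0,"offset": [0,0,0],"angular": [0,0,0]}]'

```text
t: 13.6
eef_pos: [0.6144, -0.1377, 0.1408]
tool_rot: [-0.0, 0.707, 0.707, -0.0]
contact_force: [-0.3, 0.3, 0.7]
gripper_width: 0.997
grasp_force: 0.0
```

Emit:
drive_tool --deltas '[{"gripper": 0,"offset": [0,0,-0.015],"angular": [0,0,0]},{"gripper": 0,"offset": [0,0,-0.05],"angular": [0,0,0]},{"gripper": 0,"offset": [0,0,-0.09],"angular": [0,0,0]},{"gripper": 0,"offset": [-0.025,-0.03,-0.1],"angular": [0,0,0]},{"gripper": 0,"offset": [-0.055,-0.065,-0.1],"angular": [0,0,0]}]'

```text
t: 14.1
eef_pos: [0.5513, -0.1925, 0.2443]
tool_rot: [0.003, 0.706, 0.708, 0.002]
contact_force: [-0.9, -2.1, -0.7]
gripper_width: 0.999
grasp_force: 0.0
```

Emit:
drive_tool --deltas '[{"gripper": 0,"offset": [-0.03,-0.035,0],"angular": [0,0,0]},{"gripper": 0,"offset": [-0.06,-0.07,0],"angular": [0,0,0]},{"gripper": 0,"offset": [-0.09,-0.105,0.01],"angular": [0,0,0]},{"gripper": 0,"offset": [-0.118,-0.138,0.03],"angular": [0,0,0]},{"gripper": 0,"offset": [-0.118,-0.138,0.06],"angular": [0,0,0]}]'

```text
t: 14.6
eef_pos: [0.407, -0.3159, 0.183]
tool_rot: [0.002, 0.711, 0.704, -0.0]
contact_force: [1.0, -0.4, 0.1]
gripper_width: 1.0
grasp_force: 0.0
```

```bash
python3 w.py 0.4105 -0.312 0.1172; python3 -c "
from h import *
s=optics.read_camera('side')
cv2.imwrite('pics/s5.png',cv2.convertScaleAbs(cv2.resize(s[130:350,230:450],None,fx=2.6,fy=2.6),alpha=1.6))"
```

```text
t 14.6 p [0.407, -0.3159, 0.183] w 1.0 gf 0.0 F [1.0, -0.4, 0.1]
off [0.0041, 0.0032, 0.0658]
turn [0.0038, 0.0043, -0.0125]
```

View pics/s5.png

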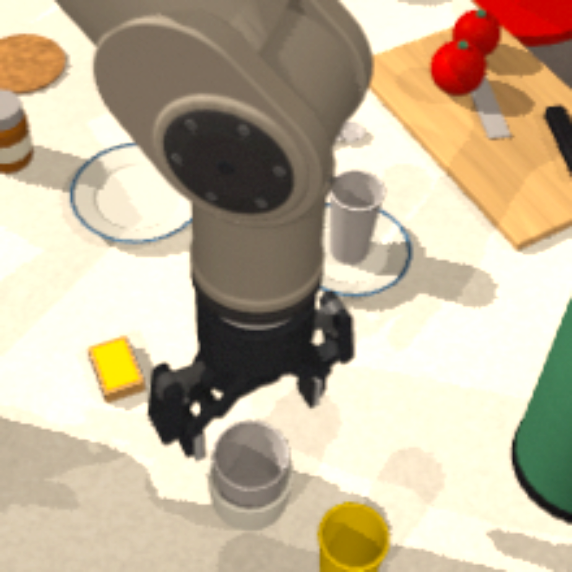

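The middle cup stands upright on its saucer, rim at (357,192). The wide cup's rim is at (251,461) between the fingers.

Emit:
drive_tool --deltas '[{"gripper": 0,"offset": [0,0,0.015],"angular": [0,0,0]},{"gripper": 0,"offset": [0,0,0.035],"angular": [0,0,0]},{"gripper": 0,"offset": [0,0,0.055],"angular": [0,0,0]},{"gripper": 0,"offset": [0,0,0.055],"angular": [0,0,0]},{"gripper": 0,"offset": [0,0,0.055],"angular": [0,0,0]}]'

```text
t: 15.15
eef_pos: [0.412, -0.3106, 0.1268]
tool_rot: [0.0, 0.707, 0.707, 0.0]
contact_force: [0.2, 0.1, 0.4]
gripper_width: 0.998
grasp_force: 0.0
```

```bash
python3 -c "
from h import *
print(plane('side',326.3,306.6,.068))"; python3 w.py 0.4105 -0.312 0.1172
```

```text
[ 0.40831211 -0.31663398  0.068     ]
t 15.15 p [0.412, -0.3106, 0.1268] w 0.998 gf 0.0 F [0.2, 0.1, 0.4]
off [-0.0014, -0.0015, 0.0096]
turn [0.0005, -0.0001, 0.0006]
```

Emit:
drive_tool --deltas '[{"gripper": 20,"offset": [-0.003,-0.0015,0.0095],"angular": [0,0,0]},{"gripper": 50,"offset": [-0.003,-0.0015,0.0095],"angular": [0,0,0]},{"gripper": 70,"offset": [-0.003,-0.0015,0.0095],"angular": [0,0,0]},{"gripper": 100,"offset": [-0.003,-0.0015,0.0095],"angular": [0,0,0]},{"gripper": 150,"offset": [-0.003,-0.0015,0.0095],"angular": [0,0,0]}]'

```text
t: 15.65
eef_pos: [0.4101, -0.3139, 0.1171]
tool_rot: [0.0, 0.707, 0.707, 0.0]
contact_force: [-0.8, 1.5, 4.6]
gripper_width: 0.674
grasp_force: 25.6
```

Emit:
drive_tool --deltas '[{"gripper": 150,"offset": [0,0,0],"angular": [0,0,0]},{"gripper": 150,"offset": [0,0,0],"angular": [0,0,0]},{"gripper": 150,"offset": [0,0,0],"angular": [0,0,0]}]'

```text
t: 15.95
eef_pos: [0.4101, -0.3139, 0.1171]
tool_rot: [0.0, 0.707, 0.707, 0.0]
contact_force: [-0.6, 0.7, 5.7]
gripper_width: 0.672
grasp_force: 25.6
```

Emit:
drive_tool --deltas '[{"gripper": 150,"offset": [0,0,-0.01],"angular": [0,0,0]},{"gripper": 150,"offset": [0,0,-0.03],"angular": [0,0,0]},{"gripper": 150,"offset": [0,0,-0.06],"angular": [0,0,0]},{"gripper": 150,"offset": [0,0,-0.09],"angular": [0,0,0]},{"gripper": 150,"offset": [0,0,-0.13],"angular": [0,0,0]}]'

```text
t: 16.45
eef_pos: [0.409, -0.3131, 0.2472]
tool_rot: [-0.001, 0.707, 0.707, -0.0]
contact_force: [1.2, 0.6, -0.7]
gripper_width: 0.673
grasp_force: 27.2
```

```bash
python3 w.py 0.466 0.0225 0.247; python3 -c "
from h import *
cv2.imwrite('pics/s6.png',cv2.convertScaleAbs(cv2.resize(optics.read_camera('side')[150:350,230:430],None,fx=2.5,fy=2.5),alpha=1.6))"
```

```text
t 16.45 p [0.409, -0.3131, 0.2472] w 0.673 gf 27.2 F [1.2, 0.6, -0.7]
off [0.3356, 0.0569, 0.0004]
turn [-0.0029, -0.0012, -0.0005]
```

View pics/s6.png

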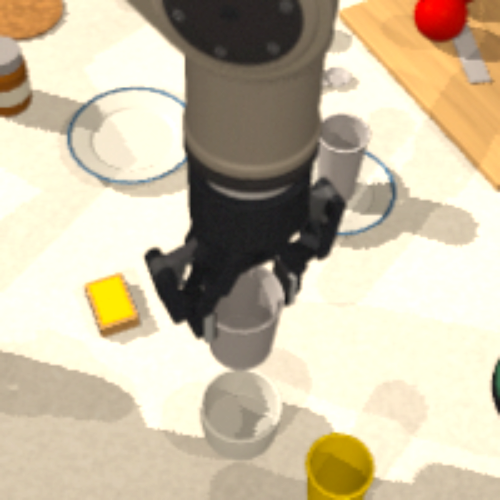

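The wide cup came up alone. The empty bowl stands at (240,413) in the crop.

Emit:
drive_tool --deltas '[{"gripper": 150,"offset": [0.03,0.015,0],"angular": [0,0,0]},{"gripper": 150,"offset": [0.07,0.03,0],"angular": [0,0,0]},{"gripper": 150,"offset": [0.11,0.04,0],"angular": [0,0,0]},{"gripper": 150,"offset": [0.15,0.05,0],"angular": [0,0,0]},{"gripper": 150,"offset": [0.19,0.056,0],"angular": [0,0,0]}]'

```text
t: 17.0
eef_pos: [0.4663, -0.1221, 0.2469]
tool_rot: [0.0, 0.707, 0.707, 0.0]
contact_force: [0.9, 0.3, -1.8]
gripper_width: 0.674
grasp_force: 27.2
```

Emit:
drive_tool --deltas '[{"gripper": 150,"offset": [0.04,0,0],"angular": [0,0,0]},{"gripper": 150,"offset": [0.08,0,0],"angular": [0,0,0]},{"gripper": 150,"offset": [0.12,0,0.02],"angular": [0,0,0]},{"gripper": 150,"offset": [0.1465,0,0.05],"angular": [0,0,0]},{"gripper": 150,"offset": [0.1465,0,0.08],"angular": [0,0,0]}]'

```text
t: 17.5
eef_pos: [0.4664, 0.0274, 0.1662]
tool_rot: [-0.0, 0.705, 0.709, 0.002]
contact_force: [0.6, 0.6, -1.2]
gripper_width: 0.672
grasp_force: 27.2
```

Emit:
drive_tool --deltas '[{"gripper": 150,"offset": [0,0,0.02],"angular": [0,0,0]},{"gripper": 150,"offset": [0,0,0.035],"angular": [0,0,0]},{"gripper": 150,"offset": [0,0,0.035],"angular": [0,0,0]},{"gripper": 150,"offset": [0,0,0.035],"angular": [0,0,0]}]'

```text
t: 17.9
eef_pos: [0.4661, 0.0226, 0.1319]
tool_rot: [0.0, 0.707, 0.707, -0.0]
contact_force: [0.7, -0.7, -1.1]
gripper_width: 0.673
grasp_force: 27.3
```

```bash
python3 w.py 0.466 0.0225 0.117
```

```text
t 17.9 p [0.4661, 0.0226, 0.1319] w 0.673 gf 27.3 F [0.7, -0.7, -1.1]
off [-0.0001, -0.0001, 0.0149]
turn [0.0001, 0.0002, -0.0007]
```

Emit:
drive_tool --deltas '[{"gripper": 150,"offset": [0,0,0.006],"angular": [0,0,0]},{"gripper": 150,"offset": [0,0,0.01],"angular": [0,0,0]},{"gripper": 150,"offset": [0,0,0.013],"angular": [0,0,0]},{"gripper": 150,"offset": [0,0,0.015],"angular": [0,0,0]},{"gripper": 150,"offset": [0,0,0.015],"angular": [0,0,0]}]'

```text
t: 18.4
eef_pos: [0.4661, 0.0228, 0.117]
tool_rot: [-0.0, 0.707, 0.707, 0.0]
contact_force: [-2.3, 0.9, 8.4]
gripper_width: 0.674
grasp_force: 27.9
```

Emit:
drive_tool --deltas '[{"gripper": 150,"offset": [0,0,0],"angular": [0,0,0]}]'

```text
t: 18.5
eef_pos: [0.4661, 0.0229, 0.117]
tool_rot: [-0.0, 0.707, 0.707, 0.0]
contact_force: [-1.6, -0.1, 8.9]
gripper_width: 0.674
grasp_force: 27.9
```

Emit:
drive_tool --deltas '[{"gripper": 70,"offset": [0,0,0],"angular": [0,0,0]},{"gripper": 60,"offset": [0,0,0],"angular": [0,0,0]},{"gripper": 40,"offset": [0,0,0],"angular": [0,0,0]},{"gripper": 10,"offset": [0,0,0],"angular": [0,0,0]},{"gripper": 0,"offset": [0,0,0],"angular": [0,0,0]}]'

```text
t: 19.0
eef_pos: [0.4659, 0.0228, 0.1163]
tool_rot: [-0.0, 0.707, 0.707, -0.0]
contact_force: [-0.1, -0.6, 0.3]
gripper_width: 0.998
grasp_force: 0.0
```

Emit:
drive_tool --deltas '[{"gripper": 0,"offset": [0,0,-0.01],"angular": [0,0,0]},{"gripper": 0,"offset": [0,0,-0.03],"angular": [0,0,0]},{"gripper": 0,"offset": [0,0,-0.06],"angular": [0,0,0]},{"gripper": 0,"offset": [0,0,-0.09],"angular": [0,0,0]},{"gripper": 0,"offset": [0,0,-0.11],"angular": [0,0,0]}]'

```text
t: 19.5
eef_pos: [0.4664, 0.0226, 0.2288]
tool_rot: [0.001, 0.707, 0.707, 0.001]
contact_force: [0.2, 0.1, -0.8]
gripper_width: 1.003
grasp_force: 0.0
```

```bash
python3 w.py; python3 - <<'E'
from h import *
print(plane("side",326.4,312.6,.04))
t=optics.read_camera("top")[220:290,380:460];s=optics.read_camera("side")[275:345,286:366]
a=np.hstack([cv2.resize(i,None,fx=5,fy=5,interpolation=2) for i in(t,s)])
cv2.imwrite("pics/bowl.png",cv2.convertScaleAbs(a,alpha=1.5))
E
```

```text
t 19.5 p [0.4664, 0.0226, 0.2288] w 1.003 gf 0.0 F [0.2, 0.1, -0.8]
turn [0.0027, -0.0008, -0.0009]
[ 0.40979225 -0.31544291  0.04      ]
```

View pics/bowl.png

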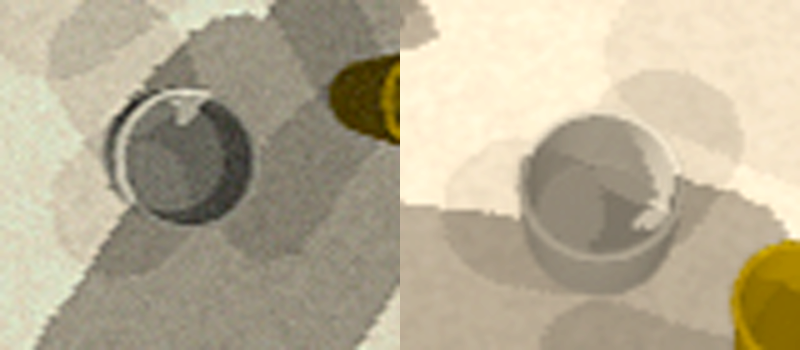

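The bowl's rim is centred at crop (185.5,157) from the top and (201.5,186) from the side. These are (416.7,251.0) and (325.9,311.8) in the full images.

```bash
python3 -c "
from h import *
print(plane('top',416.7,251.0,.04),plane('side',325.9,311.8,.04))"
```

```text
[ 0.41251406 -0.30920089  0.04      ] [ 0.40974602 -0.31341726  0.04      ]
```

Emit:
drive_tool --deltas '[{"gripper": 0,"offset": [-0.045,0,0],"angular": [0,0,0]},{"gripper": 0,"offset": [-0.09,0,0],"angular": [0,0,0]},{"gripper": 0,"offset": [-0.135,0,0],"angular": [0,0,0]},{"gripper": 0,"offset": [-0.18,-0.015,0],"angular": [0,0,0]},{"gripper": 0,"offset": [-0.22,-0.03,0],"angular": [0,0,0]}]'

```text
t: 20.1
eef_pos: [0.4349, -0.1992, 0.226]
tool_rot: [-0.0, 0.707, 0.707, -0.0]
contact_force: [1.3, -0.7, 0.5]
gripper_width: 1.001
grasp_force: 0.0
```

Emit:
drive_tool --deltas '[{"gripper": 0,"offset": [-0.04,-0.008,0],"angular": [0,0,0]},{"gripper": 0,"offset": [-0.08,-0.016,0.01],"angular": [0,0,0]},{"gripper": 0,"offset": [-0.116,-0.024,0.03],"angular": [0,0,0]},{"gripper": 0,"offset": [-0.116,-0.024,0.06],"angular": [0,0,0]},{"gripper": 0,"offset": [-0.116,-0.024,0.085],"angular": [0,0,0]}]'

```text
t: 20.6
eef_pos: [0.4106, -0.3144, 0.1398]
tool_rot: [-0.0, 0.708, 0.706, -0.0]
contact_force: [0.7, 0.8, -0.1]
gripper_width: 1.002
grasp_force: 0.0
```

Emit:
drive_tool --deltas '[{"gripper": 0,"offset": [0,0,0],"angular": [0,0,0]},{"gripper": 0,"offset": [0,0,0],"angular": [0,0,0]},{"gripper": 0,"offset": [0,0,0],"angular": [0,0,0]}]'

```text
t: 20.9
eef_pos: [0.4124, -0.3134, 0.1425]
tool_rot: [0.001, 0.707, 0.707, 0.0]
contact_force: [0.1, 0.5, -0.6]
gripper_width: 0.999
grasp_force: 0.0
```

```bash
python3 w.py 0.4115 -0.3125 0.088
```

```text
t 20.9 p [0.4124, -0.3134, 0.1425] w 0.999 gf 0.0 F [0.1, 0.5, -0.6]
off [0.0009, -0.001, 0.0545]
turn [0.0018, 0.0009, 0.0002]
```

Emit:
drive_tool --deltas '[{"gripper": 0,"offset": [0.0015,-0.001,0.012],"angular": [0,0,0]},{"gripper": 0,"offset": [0.0015,-0.001,0.026],"angular": [0,0,0]},{"gripper": 0,"offset": [0.0015,-0.001,0.04],"angular": [0,0,0]},{"gripper": 0,"offset": [0.0015,-0.001,0.054],"angular": [0,0,0]},{"gripper": 0,"offset": [0.0015,-0.001,0.054],"angular": [0,0,0]}]'

```text
t: 21.4
eef_pos: [0.4097, -0.3109, 0.0852]
tool_rot: [-0.002, 0.707, 0.707, -0.001]
contact_force: [-0.0, 0.4, -0.0]
gripper_width: 1.004
grasp_force: 0.0
```

Emit:
drive_tool --deltas '[{"gripper": 15,"offset": [0,0,0],"angular": [0,0,0]},{"gripper": 30,"offset": [0,0,0],"angular": [0,0,0]},{"gripper": 45,"offset": [0,0,0],"angular": [0,0,0]},{"gripper": 80,"offset": [0,0,0],"angular": [0,0,0]},{"gripper": 120,"offset": [0,0,0],"angular": [0,0,0]}]' --grip_force 30

```text
t: 21.9
eef_pos: [0.411, -0.3119, 0.0882]
tool_rot: [0.0, 0.707, 0.707, 0.0]
contact_force: [-1.0, 0.5, 5.0]
gripper_width: 0.774
grasp_force: 32.2
```

Emit:
drive_tool --deltas '[{"gripper": 120,"offset": [0,0,0],"angular": [0,0,0]},{"gripper": 120,"offset": [0,0,0],"angular": [0,0,0]},{"gripper": 120,"offset": [0,0,0],"angular": [0,0,0]}]'

```text
t: 22.2
eef_pos: [0.411, -0.3119, 0.0882]
tool_rot: [0.0, 0.707, 0.707, 0.0]
contact_force: [-1.4, 1.3, 5.4]
gripper_width: 0.769
grasp_force: 32.2
```

Emit:
drive_tool --deltas '[{"gripper": 120,"offset": [0,0,-0.01],"angular": [0,0,0]},{"gripper": 120,"offset": [0,0,-0.03],"angular": [0,0,0]},{"gripper": 120,"offset": [0,0,-0.06],"angular": [0,0,0]},{"gripper": 120,"offset": [0,0,-0.1],"angular": [0,0,0]},{"gripper": 120,"offset": [0,0,-0.14],"angular": [0,0,0]}]'

```text
t: 22.7
eef_pos: [0.4103, -0.3114, 0.2291]
tool_rot: [-0.0, 0.707, 0.707, -0.0]
contact_force: [1.0, -0.2, -1.0]
gripper_width: 0.773
grasp_force: 34.2
```

Emit:
drive_tool --deltas '[{"gripper": 120,"offset": [0.03,0.015,0],"angular": [0,0,0]},{"gripper": 120,"offset": [0.07,0.035,0],"angular": [0,0,0]},{"gripper": 120,"offset": [0.11,0.055,0],"angular": [0,0,0]},{"gripper": 120,"offset": [0.15,0.07,0],"angular": [0,0,0]},{"gripper": 120,"offset": [0.19,0.08,0],"angular": [0,0,0]}]'

```text
t: 23.2
eef_pos: [0.4917, -0.1198, 0.2282]
tool_rot: [0.0, 0.707, 0.707, 0.001]
contact_force: [0.8, -0.5, -1.6]
gripper_width: 0.77
grasp_force: 34.3
```

Emit:
drive_tool --deltas '[{"gripper": 120,"offset": [0.042,0,0],"angular": [0,0,0]},{"gripper": 120,"offset": [0.084,0,0],"angular": [0,0,0]},{"gripper": 120,"offset": [0.126,0,0],"angular": [0,0,0]},{"gripper": 120,"offset": [0.168,0,0],"angular": [0,0,0]},{"gripper": 120,"offset": [0.21,0,0],"angular": [0,0,0]}]'

```text
t: 23.7
eef_pos: [0.4905, 0.0899, 0.2281]
tool_rot: [0.0, 0.707, 0.707, 0.0]
contact_force: [0.5, -0.0, -1.3]
gripper_width: 0.771
grasp_force: 34.3
```

```bash
python3 w.py 0.434 0.271 0.0932
```

```text
t 23.7 p [0.4905, 0.0899, 0.2281] w 0.771 gf 34.3 F [0.5, -0.0, -1.3]
off [0.181, -0.0567, 0.135]
turn [0.0008, -0.0006, -0.0005]
```

Emit:
drive_tool --deltas '[{"gripper": 120,"offset": [0.042,-0.013,0],"angular": [0,0,0]},{"gripper": 120,"offset": [0.084,-0.026,0],"angular": [0,0,0]},{"gripper": 120,"offset": [0.126,-0.04,0],"angular": [0,0,0]},{"gripper": 120,"offset": [0.16,-0.051,0.01],"angular": [0,0,0]},{"gripper": 120,"offset": [0.181,-0.057,0.03],"angular": [0,0,0]}]'

```text
t: 24.2
eef_pos: [0.4333, 0.2731, 0.1988]
tool_rot: [-0.0, 0.706, 0.708, 0.002]
contact_force: [0.5, 0.3, -1.8]
gripper_width: 0.772
grasp_force: 34.3
```

Emit:
drive_tool --deltas '[{"gripper": 120,"offset": [0,0,0.03],"angular": [0,0,0]},{"gripper": 120,"offset": [0,0,0.06],"angular": [0,0,0]},{"gripper": 120,"offset": [0,0,0.085],"angular": [0,0,0]},{"gripper": 120,"offset": [0,0,0.085],"angular": [0,0,0]},{"gripper": 120,"offset": [0,0,0.085],"angular": [0,0,0]}]'

```text
t: 24.7
eef_pos: [0.4341, 0.2692, 0.1131]
tool_rot: [0.0, 0.707, 0.707, -0.0]
contact_force: [0.2, 0.8, -1.0]
gripper_width: 0.77
grasp_force: 34.6
```

```bash
python3 w.py 0.434 0.271 0.0932
```

```text
t 24.7 p [0.4341, 0.2692, 0.1131] w 0.77 gf 34.6 F [0.2, 0.8, -1.0]
off [0.0018, -0.0001, 0.0199]
turn [-0.0001, 0.0004, -0.0008]
```

Emit:
drive_tool --deltas '[{"gripper": 120,"offset": [0.001,0,0.008],"angular": [0,0,0]},{"gripper": 120,"offset": [0.001,0,0.014],"angular": [0,0,0]},{"gripper": 120,"offset": [0.001,0,0.018],"angular": [0,0,0]},{"gripper": 120,"offset": [0.001,0,0.02],"angular": [0,0,0]},{"gripper": 120,"offset": [0.001,0,0.02],"angular": [0,0,0]}]'

```text
t: 25.2
eef_pos: [0.434, 0.2704, 0.0932]
tool_rot: [-0.0, 0.707, 0.707, 0.0]
contact_force: [-2.6, -0.8, 9.4]
gripper_width: 0.774
grasp_force: 35.5
```

Emit:
drive_tool --deltas '[{"gripper": 120,"offset": [0,0,0],"angular": [0,0,0]},{"gripper": 120,"offset": [0,0,0],"angular": [0,0,0]}]'

```text
t: 25.4
eef_pos: [0.434, 0.2704, 0.0932]
tool_rot: [-0.0, 0.707, 0.707, 0.0]
contact_force: [-3.3, -1.6, 9.0]
gripper_width: 0.771
grasp_force: 35.5
```

Emit:
drive_tool --deltas '[{"gripper": 45,"offset": [0,0,0],"angular": [0,0,0]},{"gripper": 35,"offset": [0,0,0],"angular": [0,0,0]},{"gripper": 15,"offset": [0,0,0],"angular": [0,0,0]},{"gripper": 0,"offset": [0,0,0],"angular": [0,0,0]},{"gripper": 0,"offset": [0,0,0],"angular": [0,0,0]}]'

```text
t: 25.9
eef_pos: [0.434, 0.2703, 0.0923]
tool_rot: [0.0, 0.707, 0.707, -0.0]
contact_force: [-1.0, 0.0, -0.2]
gripper_width: 0.997
grasp_force: 0.0
```

Emit:
drive_tool --deltas '[{"gripper": 0,"offset": [0,0,-0.01],"angular": [0,0,0]},{"gripper": 0,"offset": [0,0,-0.04],"angular": [0,0,0]},{"gripper": 0,"offset": [0,0,-0.08],"angular": [0,0,0]},{"gripper": 0,"offset": [0,0,-0.12],"angular": [0,0,0]},{"gripper": 0,"offset": [0.02,0,-0.16],"angular": [0,0,0]}]'

```text
t: 26.4
eef_pos: [0.4341, 0.2874, 0.2545]
tool_rot: [0.0, 0.709, 0.705, -0.001]
contact_force: [0.4, 1.4, -0.1]
gripper_width: 0.997
grasp_force: 0.0
```

Emit:
drive_tool --deltas '[{"gripper": 0,"offset": [0.045,0,0],"angular": [0,0,0]},{"gripper": 0,"offset": [0.09,0,0],"angular": [0,0,0]},{"gripper": 0,"offset": [0.135,0,0],"angular": [0,0,0]},{"gripper": 0,"offset": [0.18,0,0],"angular": [0,0,0]},{"gripper": 0,"offset": [0.2,0,0],"angular": [0,0,0]}]'

```text
t: 26.9
eef_pos: [0.432, 0.4952, 0.2528]
tool_rot: [-0.001, 0.705, 0.709, 0.001]
contact_force: [0.3, -0.5, -0.5]
gripper_width: 0.999
grasp_force: 0.0
```

```bash
python3 w.py; python3 - <<'E'
from h import *
t=optics.read_camera("top")[120:290,140:380];s=optics.read_camera("side")[110:260,210:400]
cv2.imwrite("pics/fs.png",s)
a=np.zeros((567+0,800,3),np.uint8)
t=cv2.resize(t,None,fx=2,fy=2,interpolation=2)
s=cv2.resize(s,None,fx=1.68,fy=1.68,interpolation=2)
a=np.zeros((340,480+s.shape[1],3),np.uint8);a[:,:480]=t;a[:s.shape[0],480:]=s
cv2.imwrite("pics/final.png",cv2.convertScaleAbs(a,alpha=1.5))
E
```

```text
t 26.9 p [0.432, 0.4952, 0.2528] w 0.999 gf 0.0 F [0.3, -0.5, -0.5]
turn [-0.0002, -0.0027, 0.0059]
```

View pics/final.png

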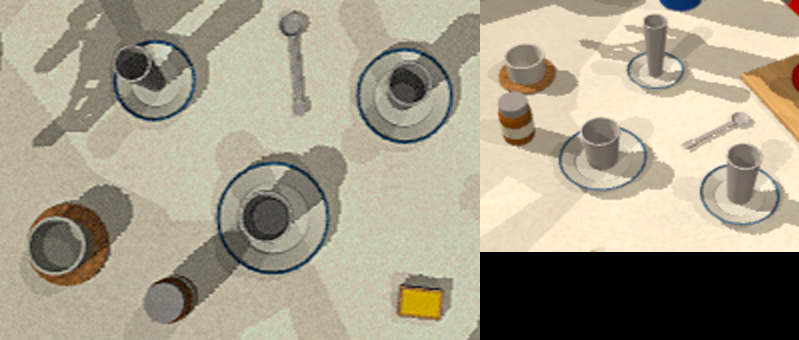

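All four pieces stand upright. In the top crop the rims are at: tall (138,67), middle (410,85), wide (267,217), bowl (58,246).

```bash
python3 - <<'E'
from h import *
for k,u,v,z,c in(("mid",410,85,.093,(.6146,-.1377)),("wide",267,217,.068,(.466,.0225)),("bowl",58,246,.045,(.434,.271)),("tall",137,67,.118,(.6335,.167))):
    print(k,(plane("top",140+u/2,120+v/2,z)[:2]-c).round(4)*1000)
E
```

```text
mid [-1.7  0.5]
wide [0.2 1.6]
bowl [-0.3 -3.5]
tall [-5.2 -6.3]
```

```bash
python3 - <<'E'
from h import *
t=optics.read_camera("top")[120:200,170:270];old=cv2.resize(cv2.imread("pics/p1.png")[:320,:400],(100,80),interpolation=cv2.INTER_AREA)
g=[cv2.cvtColor(i,6).astype(np.float32)[5:45,20:60] for i in(old,t)]
print(cv2.phaseCorrelate(*g))
m=(cv2.GaussianBlur(cv2.cvtColor(t,6),(3,3),0)<55).astype(np.uint8)
c=max(cv2.findContours(m,0,1)[0],key=cv2.contourArea);print(cv2.boundingRect(c))
E
```

```text
((-0.2876227182797706, 0.13105091225584076), 0.7790974676609039)
(28, 25, 16, 15)
```

The tall cup hasn't moved since the earlier close-up, where it measured within 2 mm of centre. Handing in.

```bash
python3 -c "
from station import bot
print(bot.hand_in())"
```

```text
the job is handed in; nothing more can be done
None
```

The nest is apart, each cup is on its saucer and the bowl is on the cork mat, all upright and measured within about 4 mm of centre; handed in at about 27 s, though the hand-in call returned no verdict.

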